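# Open the hold-down plate of a strip feed guide

### The arm

A 6-joint arm with a two-finger parallel gripper is mounted at the origin on the work surface. World frame = base frame: x ahead of the robot, y to its left, z up, the work surface at z = 0. Lengths are in m, angles in rad, forces in N, time in s.
With the tool pointing down it reaches from about 0.325 to 0.85 m from the base axis. Payload 4.4 kg.
Tool frame: the origin (TCP) lies at the very end of the fingers, on their centre line; the grasp point (between the pads) lies 19 mm behind it (env.tcp_to_grasp is the distance from the TCP to the grasp point, in m); x points along the fingers, y is the direction in which the jaws open and shut, and the axes are right-handed (so a half turn about x gives the same grasp; the last joint's range is limited). The gripper opens to 94 mm and grips with 3 to 60 N. Pads are 16 mm wide; open, the fingers measure 119 mm over their backs; the gripper's body (75 mm by 177 mm) begins 78 mm behind the grasp point.
Start: joints at [0.967, 0.207, 1.542, -0, 1.393, -0.15], TCP at [0.252, 0.517, 0.205] pointing down, gripper open.
Joint ranges: [-2.73, 2.73], [-0.86, 2.22], [0.23, 2.46], [-1.11, 4.25], [0.08, 2.63], [-2.82, 2.82]. Speed limits (rad/s): [2.79, 2.79, 3.14, 3.14, 3.14, 3.14].

### API

Orientations are given as a unit quaternion [w, x, y, z].
In Python, from plant import env, optics gives the robot as it stands. Calls block until the motion is done:
- env.move_pose(position, orientation): joint-space move of the TCP to a pose.
- env.servo_line(position, ori=None, max_speed=0.15, guard=None): straight line of the TCP; ori=None keeps the orientation; max_speed is the mean speed in m/s. With guard (N) it stops when the force on the tool has changed by that much, and returns True; else False.
- env.movej(angles): joint-space move.
- env.grip(opening, grip_force=None): finger opening in m; grip_force is the grip in N (None keeps the last); returns when the fingers have stopped.
- env.sleep(seconds).
- env.inverse_kinematics(position, orientation): joint angles nearest the present ones, or None.
- env.read_state(): the state.
- optics.camera(name): name is "scene" or "top" or "wrist"; returns (picture, depth): 384x512x3 uint8, red, green, blue; 384x512 float32, m along the optical axis (not along the pixel's ray), 0 where there is no reading.
- optics.calibration(name): a dict with "fx", "fy", "cx", "cy" (pixels), "R" (3x3) and "t" (3): a world point X has camera coordinates R X + t. Camera axes: x right, y down, z forward; pixel columns grow to the right and rows downward; lengths in m; the calibration is good to about 2 mm. The wrist camera is an equidistant fisheye: a pixel r from the principal point sees the ray r / f radians off the axis. A picture is of the moment at which its call begins: read the wrist's pose just before it. calibration takes no time and is no camera call; for the wrist camera it gives the pose at the moment of the call.
A pose or a line that the arm cannot do raises env.MotionError and nothing moves.
- env.job_done(): hands the job in, once; it reports no verdict.
The state is a dict: "time": time; "joint_pos": joint angles; "qd": joint speeds; "effort": joint torques, N m; "ee_pos": TCP position; "ee_rot": TCP orientation; "contact_force": force on the tool from outside, world axes, zero at the start; "wrist_torque": the same for the moment, N m; "grip_width": finger opening in m.
Only numpy, scipy, OpenCV 4.12 (cv2) and the standard library are available. Lean on these libraries where they do the work, as an engineer would, in place of code of your own. Each camera call takes 0.05 s, during which the arm holds its last target. There are 200 camera calls.

### The job

Open the strip feed guide so that a new strip can be threaded: with a fingertip, push the latch pin until its arm is swung out to the front, well clear of the hold-down plate, then hook a fingertip under the plate's bent-up tab, flip the plate right over its hinge and press it down flat on the rest posts behind. Do not grip or pick up anything, only push and press with the fingers; be gentle with the plate and the latch, do not let the plate slam, and leave everything else on the feeder and the bench where it is.

Things in the scene. Friction and masses are not known exactly. Their poses are not given: they have to be found in the camera images.
- feeder: Sizes in mm. Strip feed guide fixed to the bench: blue housing, x -90 to 100, y -125 to 175, deck at z 50; aluminium strip bed with two rails (tops z 77) on its front half. Origin: on the bench below the hinge axis. x points from its front (tab and latch, towards the robot) to its rear, y along the hinge, z up; turned up to 25 degrees. Two white rollers, tops z 102, at y 158, x -73 and -10.
- hinge (a point): Point on the plate's hinge axis, 79 above the bench, straight above the feeder's origin; axes as the feeder's; the hinge axis runs along y.
- rest (a point): Midway between the rubber tops (z 77) of the two rest posts on the rear deck, at feeder x 78, y 5; the posts stand at y -35 and 45 and carry the opened plate. Axes as the feeder's.
- hold_down_plate (a joint): Angle of the hold-down plate, rad: 0 closed, level on the rails in front of the hinge; 1.57 upright; 3.14 folded right over, level on the rest posts behind (its stop). Dark steel, 0.17 kg, 4 thick (z 77 to 81 closed), feeder y -60 to 70, its outer edge 92 from the hinge axis. The hinge is stiff: the plate stays at any angle it is left at; 1 to 3 N at the tab turns it.
- finger_tab: The plate's finger tab; origin: the middle of its outer edge; moves and turns with the plate. The tab, 60 wide along the hinge (centred at feeder y 25), 3 thick, is bent up 40 degrees from the plate's outer edge. Closed, the outer edge is 118 in front of the hinge axis, 101 above the bench, and overhangs the housing's front by 28; the space below it down to the bench is open for a fingertip.
- plate_underside (a point): Point on the plate's underside, 77 from the hinge axis, at feeder y 25; moves and turns with the plate, its z pointing out of the plate's upper side (up when closed, down when folded over). The place to press. The underside is plain steel 60 to 92 from the hinge; nearer are two white runners, 6 deep, at 24 and 56.
- latch (a joint): Angle of the swing latch, rad: 0 = arm along feeder +y, over the plate's front corner, blocking the plate; turns level about latch_pivot, counter-clockwise from above, so the arm swings out to the front; 1.57 = straight out (feeder -x), beside the plate; stop at 1.65. Starts at 0 to 0.5, stays where left, takes about 0.5 N at its pin.
- latch_pivot (a point): Point on the latch's upright pivot axis, on the top of the arm: feeder x -78, y -85, z 89; axes as the feeder's. The arm is bright steel, 14 wide, 6 thick (z 83 to 89), reaching 52 from the pivot.
- thumb_pin: Upright black thumb pin on the latch's free end, its axis 44 from the pivot axis; origin: the centre of its top; moves and turns with the latch. Pin 12 diameter, 27 tall above the arm (z 89 to 116).
- spare_roller: spare flanged guide roller standing on the feeder's deck, white plastic, 28 diameter x 32 tall; origin at the centre of its underside. Bystander.
- hex_key: L-shaped hex key lying on the feeder's deck, dark steel, 70 x 22, 7 thick; origin at the middle of its long arm. Bystander.
- screwdriver: screwdriver with a black handle lying on the bench in front of the feeder, 170 long; origin at its middle, on the bench. Bystander.
- oil_bottle: white closed oil bottle, 56 diameter x 140 tall, upright on the bench; origin at the centre of its underside. Bystander.
- reel_core: empty cardboard reel core, a ring 90 outside diameter x 50 tall, on the bench; origin at the centre of its underside. Bystander.
- mug: white mug, 80 diameter x 90 tall, on the bench; origin at the centre of its underside. Bystander.
- parts_bin: open blue plastic bin of small bushes, 80 x 130 x 45 tall, on the bench; origin at the centre of its underside. Bystander.

How it is judged:
On the way, in this order (a step that is already met when the one before it is completed fails the run):
1. the latch is swung out clear of the plate (beyond 1.25 rad) while the plate is still closed (below 0.15 rad) (value of joint latch above 1.25 rad and value of joint hold_down_plate below 0.15 rad), for 0.1 s.
2. the plate is flipped up past upright (beyond 1.7 rad) with the latch still out (value of joint latch above 1.25 rad and value of joint hold_down_plate above 1.7 rad), for 0.1 s.
At the end, for the whole second after the job is handed in: the plate lies folded over flat on the rest posts behind its hinge (beyond 3.06 rad, within about 5 degrees of level) and at rest, and the latch is still swung out beyond 1.25 rad (value of joint hold_down_plate above 3.06 rad and value of joint latch above 1.25 rad and velocity of joint hold_down_plate below 0.05 rad/s); the robot touches nothing.
It fails at once if a bystander is pushed, lifted or carried more than 30 mm from its place (distance of any of spare_roller, hex_key, screwdriver, oil_bottle, reel_core, mug, parts_bin from where it was at the start of the episode above 0.03 m).
It fails at once if the plate is slammed or flicked (turns faster than 4 rad/s) (velocity of joint hold_down_plate above 4 rad/s).
It fails at once if the latch's pin or the plate's tab is gripped or forced (fingers press on either with over 25 N) (contact force between the fingers and thumb_pin above 25 N or contact force between the fingers and finger_tab above 25 N).
It fails at once if the plate or the feeder is pressed hard (over 35 N) (contact force between the fingers and feeder above 35 N).
It also fails if it takes over 54 s, if anything falls off the work surface, if the arm or the gripper's body presses on something with over 40 N, if the wrist force passes 120 N, or if a joint passes its speed limit or range.

## Working session

There is one attempt and no reset: what is moved stays moved. The work goes in short steps, each a Python script; the robot and the scene stay as the last script left them, time stands still between calls to the robot, and variables do not carry over. Pictures are saved under pics/ and viewed, about 8 in all and at most 12, crops included, and the job is handed in when it is done.

```bash
ls; mkdir -p pics; python3 - <<'E'
from plant import env, optics
import cv2, numpy as np
for n in ("scene","top"):
    p,d=optics.camera(n); np.save(f"pics/{n}.npy",d); cv2.imwrite(f"pics/{n}.png",p[:,:,::-1])
    c=optics.calibration(n); print(n,{k:np.round(v,4).tolist() for k,v in c.items()})
a=[cv2.imread(f"pics/{n}.png") for n in("scene","top")]
cv2.imwrite("pics/top_x.png",cv2.resize(a[1],(800,600),interpolation=cv2.INTER_CUBIC))
s=env.read_state();print(s["time"],s["ee_pos"],s["ee_rot"],s["grip_width"])
E
```

```text
pics
scene {'fx': 413.6146, 'fy': 413.6146, 'cx': 256.7525, 'cy': 191.9282, 'R': [[-0.792, 0.6105, 0.0078], [0.3436, 0.4561, -0.8209], [-0.5047, -0.6474, -0.571]], 't': [0.4256, -0.1015, 1.4979]}
top {'fx': 420.4743, 'fy': 420.4743, 'cx': 251.1901, 'cy': 196.928, 'R': [[-0.009, -0.9999, 0.0049], [-0.9939, 0.0084, -0.1097], [0.1097, -0.0059, -0.9939]], 't': [-0.0023, 0.5466, 1.3744]}
0.1 [0.25168087 0.51618886 0.20442009] [ 0.68872944  0.15840221  0.68923361 -0.15974208] 0.09408492196361871
```

View pics/top_x.png

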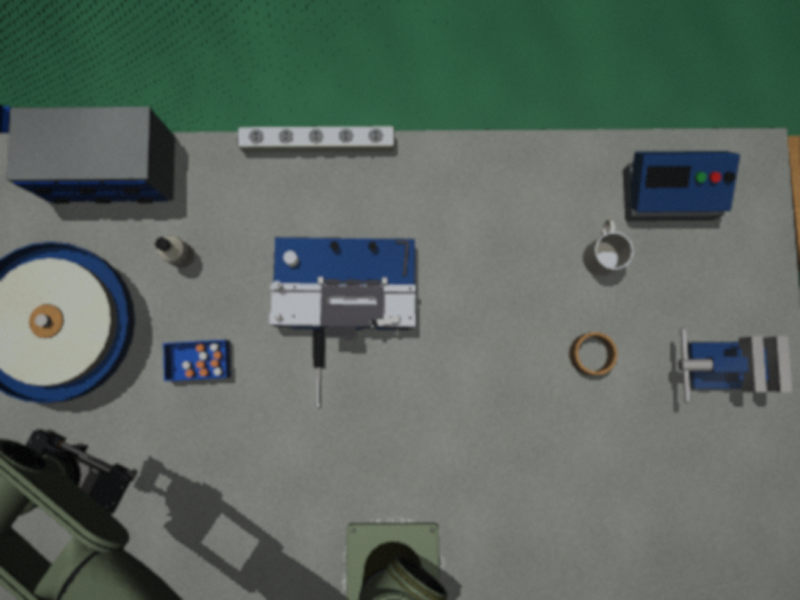

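View pics/scene.png

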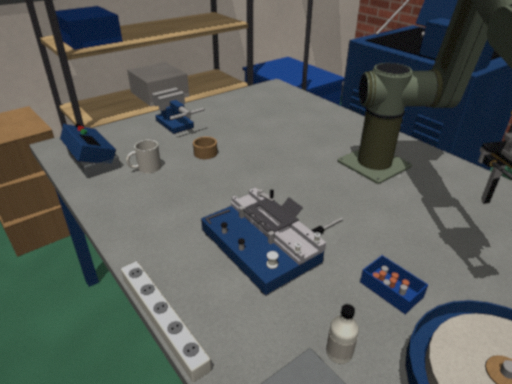

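```bash
cat > h.py <<'E'
import numpy as np, cv2
from plant import env, optics
from scipy.spatial.transform import Rotation as Ro
def cloud(d,c):
    v,u=np.mgrid[:d.shape[0],:d.shape[1]]
    X=np.stack([(u-c["cx"])/c["fx"]*d,(v-c["cy"])/c["fy"]*d,d],-1)
    return (X-np.array(c["t"]))@np.array(c["R"])
def proj(P,c):
    X=np.atleast_2d(P)@np.array(c["R"]).T+np.array(c["t"])
    return np.c_[c["fx"]*X[:,0]/X[:,2]+c["cx"],c["fy"]*X[:,1]/X[:,2]+c["cy"]]
E
python3 - <<'E'
from h import *
c=optics.calibration("top"); d=np.load("pics/top.npy"); p=cv2.imread("pics/top.png").astype(int)
W=cloud(d,c)
m=(W[...,2]>.03)&(W[...,2]<.13)
roi=np.zeros_like(m); roi[140:225,165:275]=1
m&=roi.astype(bool)
xy=W[m][:,:2].astype(np.float32)
print(m.sum(), xy.min(0),xy.max(0)); 
dk=m&(abs(W[...,2]-.05)<.006)
r=cv2.minAreaRect((W[dk][:,:2]*1000).astype(np.float32)); print("deck",r,cv2.boxPoints(r))
r=cv2.minAreaRect(xy*1000); print("all",r,cv2.boxPoints(r))
cv2.imwrite("pics/crop.png",cv2.resize(p[145:225,168:275].astype(np.uint8),None,fx=7,fy=7,interpolation=cv2.INTER_CUBIC))
E
```

```text
5378 [ 0.46421066 -0.05428603] [0.7018162  0.24662115]
deck ((602.7036743164062, 96.0567626953125), (299.192626953125, 191.915771484375), 88.79683685302734) [[503.62576  -51.491676]
 [695.4992   -55.521446]
 [701.7816   243.6052  ]
 [509.90814  247.63498 ]]
all ((580.993408203125, 96.74038696289062), (299.927734375, 236.23233032226562), 88.61557006835938) [[459.2885   -50.32596 ]
 [695.45184  -56.033447]
 [702.6983   243.80673 ]
 [466.53497  249.51422 ]]
```

View pics/crop.png

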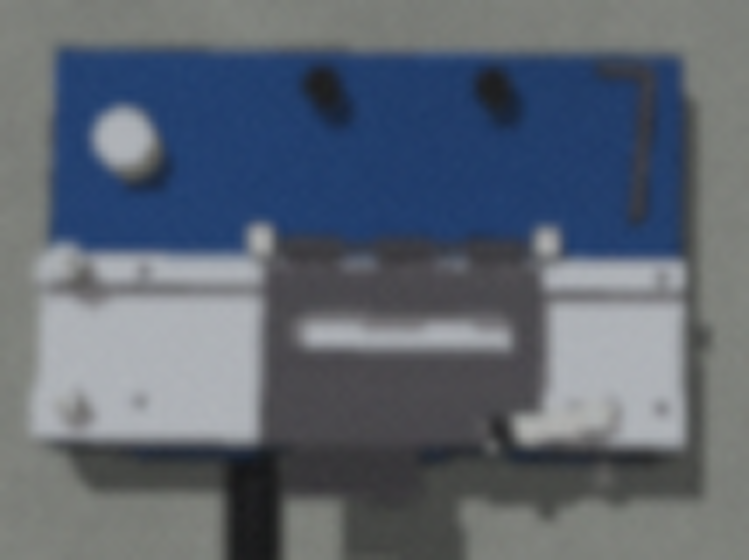

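```bash
cat >> h.py <<'E'
YAW=np.deg2rad(-1.2); O=np.array([.5972,.0712,0])
RF=Ro.from_euler("z",YAW)
def F(x,y,z): return O+RF.apply(np.array([x,y,z])/1000.)
def Q(phi,sgn=1,spin=0.):
    """tool pitched down by phi (deg) in feeder xz plane; jaw along sgn*feeder y; spin rad about world z"""
    f=np.deg2rad(phi); x=np.array([np.cos(f),0,-np.sin(f)]); y=np.array([0,sgn,0.])
    R=RF*Ro.from_euler("z",spin)*Ro.from_matrix(np.c_[x,y,np.cross(x,y)])
    return R.as_quat(scalar_first=True)
def tip(th,s,phi,gap=0.):
    """TCP (feeder x,z mm) so that upper tip corner T+8e touches plate/tab underside at s; th deg"""
    t,f=np.deg2rad([th,phi]); u=np.array([-np.cos(t),np.sin(t)]); n=np.array([np.sin(t),np.cos(t)])
    h=-2. if s<=92 else -2+(s-92)*np.tan(np.deg2rad(40))
    c=np.array([0,79.])+s*u+(h-gap)*n
    return c-8*np.array([np.sin(f),np.cos(f)])
PIV=(-78,-85)
def pin(a): return PIV[0]-44*np.sin(a),PIV[1]+44*np.cos(a)
E
python3 - <<'E'
from h import *
j=env.read_state(); print(Ro.from_quat(j["ee_rot"],scalar_first=True).as_matrix().round(2).tolist())
for sg in (1,-1):
    print("sgn",sg)
    for a in (0,.5,1,1.55):
        m=np.array([-np.cos(a),-np.sin(a)]); p=np.array(pin(a))-14*m
        q=env.inverse_kinematics(F(*p,96),Q(90,sg,a)); print("latch",a,p.round(),None if q is None else np.round(q,2))
    for th in range(0,181,30):
        for k,f0 in enumerate((20,30)):
            ph=f0+th*(90-f0)/180; x,z=tip(th,104,ph); q=env.inverse_kinematics(F(x,30,z),Q(ph,sg)); print(th,ph,round(x),round(z),None if q is None else np.round(q,2))
E
```

```text
[[-0.0, 0.44, 0.9], [-0.0, 0.9, -0.44], [-1.0, -0.0, -0.0]]
sgn 1
latch 0 [-64. -41.] [-0.1   0.24  1.75 -0.    1.16 -1.65]
latch 0.5 [-87. -40.] [-0.1   0.19  1.8  -0.    1.15 -2.15]
latch 1 [-107.  -49.] [-0.13  0.15  1.85 -0.    1.14 -2.68]
latch 1.55 [-122.  -70.] None
0 20.0 -107 80 None
0 30.0 -108 80 None
30 31.666666666666664 -90 131 None
30 40.0 -91 132 [ 0.09 -0.19  2.41 -1.04  0.1  -0.46]
60 43.33333333333333 -51 167 [ 0.07 -0.18  2.27 -0.27  0.25 -1.25]
60 50.0 -51 168 [ 0.06 -0.17  2.19 -0.13  0.43 -1.39]
90 55.0 2 178 [ 0.05 -0.04  2.   -0.07  0.57 -1.45]
90 60.0 1 179 [ 0.04 -0.01  1.93 -0.05  0.69 -1.48]
120 66.66666666666666 52 162 [ 0.03  0.17  1.74 -0.03  0.82 -1.5 ]
120 70.0 51 162 [ 0.03  0.2   1.69 -0.02  0.91 -1.51]
150 78.33333333333334 86 122 [ 0.02  0.39  1.5  -0.01  1.05 -1.52]
150 80.0 86 123 [ 0.02  0.41  1.47 -0.01  1.09 -1.52]
180 90.0 96 71 [ 0.02  0.59  1.31 -0.    1.25 -1.53]
180 90.0 96 71 [ 0.02  0.59  1.31 -0.    1.25 -1.53]
sgn -1
latch 0 [-64. -41.] [-0.1   0.24  1.75 -0.    1.16  1.49]
latch 0.5 [-87. -40.] [-0.1   0.19  1.8  -0.    1.15  0.99]
latch 1 [-107.  -49.] [-0.13  0.15  1.85 -0.    1.14  0.46]
latch 1.55 [-122.  -70.] [-0.18  0.12  1.89 -0.    1.13 -0.13]
0 20.0 -107 80 None
0 30.0 -108 80 None
30 31.666666666666664 -90 131 None
30 40.0 -91 132 [ 0.09 -0.19  2.41 -1.04  0.1   2.68]
60 43.33333333333333 -51 167 [ 0.07 -0.18  2.27 -0.27  0.25  1.9 ]
60 50.0 -51 168 [ 0.06 -0.17  2.19 -0.13  0.43  1.75]
90 55.0 2 178 [ 0.05 -0.04  2.   -0.07  0.57  1.69]
90 60.0 1 179 [ 0.04 -0.01  1.93 -0.05  0.69  1.66]
120 66.66666666666666 52 162 [ 0.03  0.17  1.74 -0.03  0.82  1.64]
120 70.0 51 162 [ 0.03  0.2   1.69 -0.02  0.91  1.63]
150 78.33333333333334 86 122 [ 0.02  0.39  1.5  -0.01  1.05  1.62]
150 80.0 86 123 [ 0.02  0.41  1.47 -0.01  1.09  1.62]
180 90.0 96 71 [ 0.02  0.59  1.31 -0.    1.25  1.61]
180 90.0 96 71 [ 0.02  0.59  1.31 -0.    1.25  1.61]
```

```bash
python3 - <<'E'
from h import *
# tip placements with finger upper face: tip point beyond tab edge by L along tool; azimuth psi
for psi in (-60,-40,-20,0,20,40,60):
  for ph in (20,25,30,35,40,45,50,55,60):
    for sg in (-1,):
      q=env.inverse_kinematics(F(-108,27,80),Q(ph,sg,np.deg2rad(psi)))
      if q is not None: print(psi,ph,sg,np.round(q,2)); break
    if q is not None: break
E
```

```text
-60 35 -1 [ 0.6   0.45  1.9  -1.05  1.22 -2.43]
-40 45 -1 [ 0.48  0.2   2.12 -1.08  0.84 -2.74]
-20 20 -1 [ 0.55  0.42  2.36  4.21  1.02 -1.91]
0 50 -1 [ 0.07 -0.1   2.37 -0.32  0.18  1.95]
20 45 -1 [-0.25 -0.11  2.44  1.31  0.41 -0.15]
40 20 -1 [-0.74  0.4   2.42  1.61  1.19 -1.23]
60 20 -1 [-0.73  0.49  2.18  1.25  1.34 -1.09]
```

```bash
python3 - <<'E'
from h import *
for ph0 in (50,52,55):
  for th in (0,10,20,30,45,60,80,100):
    ph=ph0+max(0,th-30)*(90-ph0)/150; x,z=tip(th,104,ph); q=env.inverse_kinematics(F(x,28,z),Q(ph,-1)); print(ph0,th,round(x),round(z),None if q is None else np.round(q,2))
  for b in (10,25,40):
    x,z=tip(0,104,ph0,8); x-=b*np.cos(np.deg2rad(ph0)); z+=b*np.sin(np.deg2rad(ph0)); q=env.inverse_kinematics(F(x,28,z),Q(ph0,-1)); print("back",b,None if q is None else np.round(q,2))
env.grip(0.0,10)
env.move_pose(F(-95,-30,240),Q(90,-1,0))
c=optics.calibration("wrist"); p,d=optics.camera("wrist")
s=env.read_state(); print(s["time"],s["ee_pos"],s["grip_width"],s["contact_force"])
import pickle; pickle.dump((c,d),open("pics/w1.pkl","wb")); cv2.imwrite("pics/w1.png",p[:,:,::-1])
def fish(P):
    X=np.atleast_2d(P)@np.array(c["R"]).T+np.array(c["t"]); r=np.linalg.norm(X[:,:2],axis=1); th=np.arctan2(r,X[:,2])
    return np.c_[c["fx"]*th*X[:,0]/r+c["cx"],c["fy"]*th*X[:,1]/r+c["cy"]]
pts={"corner FR":F(-90,-125,50),"pivot":F(-78,-85,89),"pin0":F(*pin(0.1),116),"tabL":F(-118,55,101),"tabR":F(-118,-5,101),"plateR":F(-92,-60,81),"plateL":F(-92,70,81)}
im=cv2.resize(p[:,:,::-1],None,fx=1.56,fy=1.56,interpolation=cv2.INTER_CUBIC)
for k,v in pts.items():
    u=fish(v)[0]; print(k,u.round(1)); cv2.circle(im,tuple(int(t*1.56) for t in u),3,(0,0,255),1)
cv2.imwrite("pics/w1o.png",im)
E
```

```text
50 0 -110 82 [ 0.07 -0.11  2.37 -0.32  0.19  1.96]
50 10 -107 100 [ 0.07 -0.15  2.36 -0.24  0.25  1.88]
50 20 -101 117 [ 0.07 -0.19  2.33 -0.2   0.3   1.83]
50 30 -92 133 [ 0.07 -0.2   2.3  -0.17  0.35  1.8 ]
50 45 -74 154 [ 0.06 -0.18  2.2  -0.1   0.5   1.72]
50 60 -52 169 [ 0.05 -0.13  2.08 -0.06  0.63  1.68]
50 80 -17 179 [ 0.04 -0.02  1.93 -0.04  0.77  1.65]
50 100 19 177 [ 0.03  0.1   1.77 -0.02  0.89  1.63]
back 10 [ 0.08 -0.12  2.39 -0.33  0.19  1.97]
back 25 [ 0.08 -0.19  2.4  -0.27  0.24  1.91]
back 40 [ 0.08 -0.25  2.41 -0.24  0.29  1.88]
52 0 -110 82 [ 0.07 -0.11  2.35 -0.23  0.25  1.87]
52 10 -107 100 [ 0.07 -0.15  2.33 -0.19  0.31  1.82]
52 20 -101 117 [ 0.07 -0.18  2.31 -0.16  0.36  1.79]
52 30 -92 133 [ 0.06 -0.2   2.28 -0.14  0.4   1.76]
52 45 -74 154 [ 0.06 -0.17  2.17 -0.08  0.55  1.71]
52 60 -52 169 [ 0.05 -0.12  2.06 -0.06  0.67  1.67]
52 80 -17 179 [ 0.04 -0.01  1.91 -0.03  0.8   1.65]
52 100 19 177 [ 0.03  0.11  1.76 -0.02  0.92  1.63]
back 10 [ 0.07 -0.12  2.36 -0.23  0.25  1.87]
back 25 [ 0.08 -0.18  2.37 -0.2   0.3   1.84]
back 40 [ 0.08 -0.24  2.38 -0.18  0.34  1.82]
55 0 -111 82 [ 0.07 -0.11  2.31 -0.15  0.33  1.79]
55 10 -108 100 [ 0.07 -0.15  2.3  -0.13  0.38  1.76]
55 20 -102 118 [ 0.06 -0.17  2.27 -0.11  0.43  1.74]
55 30 -93 133 [ 0.06 -0.18  2.24 -0.1   0.48  1.73]
55 45 -75 154 [ 0.05 -0.15  2.14 -0.07  0.61  1.69]
55 60 -52 169 [ 0.05 -0.1   2.03 -0.05  0.72  1.66]
55 80 -17 180 [ 0.04  0.01  1.88 -0.03  0.85  1.64]
55 100 18 177 [ 0.03  0.13  1.73 -0.02  0.96  1.63]
back 10 [ 0.07 -0.12  2.33 -0.16  0.33  1.79]
back 25 [ 0.07 -0.18  2.34 -0.14  0.38  1.78]
back 40 [ 0.07 -0.23  2.34 -0.13  0.42  1.77]
3.5083 [0.50153653 0.04393774 0.23993979] 0.0007396898678312839 [0.41673329 0.60368709 1.21418115]
corner FR [332.7 168.4]
pivot [307.6 164.3]
pin0 [270.1 172.7]
tabL [184.9 200.7]
tabR [236.9 201. ]
plateR [284.9 174.7]
plateL [175.4 174.8]
```

View pics/w1o.png

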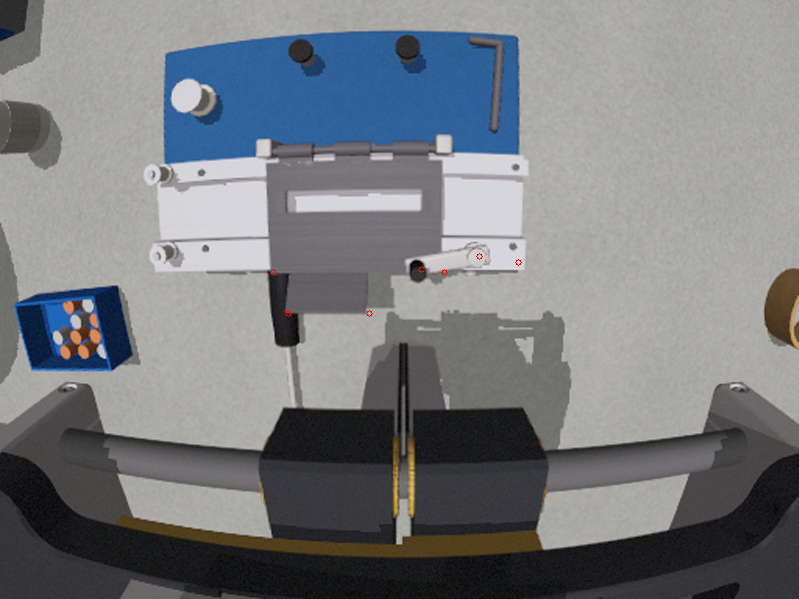

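```bash
python3 - <<'E'
from h import *
def L(a,gap): 
    m=np.array([-np.cos(a),-np.sin(a)]); return np.array(pin(a))-gap*m
x,y=L(0,22)
env.servo_line(F(x,y,150),Q(90,-1,0),max_speed=.2)
print(env.servo_line(F(x,y,98),Q(90,-1,0),max_speed=.12,guard=6))
f0=env.read_state()["contact_force"]
for a in (0.2,.4,.6,.8,1,1.2,1.4,1.55):
    x,y=L(a,14); h=env.servo_line(F(x,y,98),Q(90,-1,a),max_speed=.05,guard=12)
    s=env.read_state(); print(a,h,(s["contact_force"]-f0).round(1),s["ee_pos"].round(3))
    if h: break
if not h:
    x,y=L(1.55,24); env.servo_line(F(x,y,98),max_speed=.1)
    env.servo_line(F(x-5,y,190),max_speed=.2)
    p,d=optics.camera("wrist"); cv2.imwrite("pics/w2.png",cv2.resize(p[:,:,::-1],None,fx=1.56,fy=1.56))
print(env.read_state()["time"])
E
```

```text
False
0.2 False [-0.7  0.4 -0.2] [0.524 0.034 0.099]
0.4 False [ 0.9  0.8 -1. ] [0.515 0.034 0.098]
0.6 False [-1.  -0.4 -1.1] [0.505 0.032 0.098]
0.8 False [0.8 0.3 0.3] [0.497 0.029 0.098]
1 False [0.7 1.2 0. ] [0.489 0.024 0.098]
1.2 False [-1.   1.3 -0.2] [0.482 0.018 0.098]
1.4 False [-0.   1.2 -0.8] [0.477 0.01  0.098]
1.55 False [ 0.2  1.2 -0.5] [0.474 0.004 0.098]
8.5333
```

View pics/w2.png

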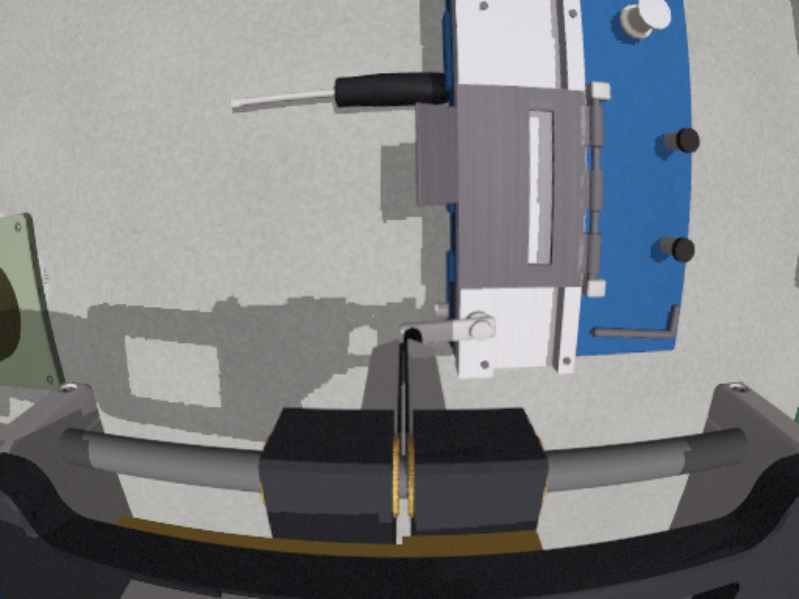

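```bash
python3 - <<'E'
from h import *
P=52; f=np.deg2rad(P); d=np.array([np.cos(f),-np.sin(f)])
def pt(g,b): x,z=tip(0,104,P,g)-b*d; return F(x,28,z)
for g,b in ((16,70),(16,50),(16,0),(8,0)): 
    q=env.inverse_kinematics(pt(g,b),Q(P,-1)); print(g,b,pt(g,b).round(3),None if q is None else np.round(q,2))
x,z=tip(0,104,P,16)-50*d
for dz in (60,90): 
    q=env.inverse_kinematics(F(x,28,z+dz),Q(P+5,-1)); print(dz,None if q is None else np.round(q,2))
E
```

```text
16 70 [0.444 0.102 0.121] [ 0.09 -0.34  2.41 -0.16  0.42  1.8 ]
16 50 [0.457 0.102 0.106] [ 0.08 -0.26  2.4  -0.18  0.35  1.83]
16 0 [0.488 0.102 0.066] [ 0.07 -0.06  2.36 -0.29  0.19  1.93]
8 0 [0.488 0.102 0.074] [ 0.07 -0.09  2.35 -0.26  0.22  1.9 ]
60 [ 0.07 -0.36  2.28 -0.08  0.66  1.71]
90 [ 0.07 -0.41  2.24 -0.08  0.74  1.7 ]
```

```bash
python3 - <<'E'
from h import *
P=52; f=np.deg2rad(P); d=np.array([np.cos(f),-np.sin(f)])
def pt(g,b,dz=0): x,z=tip(0,104,P,g)-b*d; return F(x,28,z+dz)
s=env.read_state(); e=s["ee_pos"]; e[2]=.23; env.servo_line(e,max_speed=.25)
env.move_pose(pt(16,50,90),Q(P+5,-1))
env.servo_line(pt(16,50),Q(P,-1),max_speed=.12,guard=10)
h=env.servo_line(pt(16,0),Q(P,-1),max_speed=.05,guard=8)
f0=env.read_state()["contact_force"]; print("in",h,f0.round(1),env.read_state()["ee_pos"].round(3))
if not h:
  h=env.servo_line(pt(6,0),max_speed=.05,guard=12)
  for th in (0,5,10,15,20,25):
    x,z=tip(th,104,P); h=env.servo_line(F(x,28,z),Q(P,-1),max_speed=.05,guard=15)
    s=env.read_state(); print(th,h,(s["contact_force"]-f0).round(1),s["ee_pos"].round(3))
    if h: break
p,dd=optics.camera("scene"); cv2.imwrite("pics/s2.png",cv2.resize(p[150:310,180:360,::-1],None,fx=4,fy=3.7,interpolation=cv2.INTER_CUBIC))
print(env.read_state()["time"])
E
```

```text
in False [ 0.4 -0.6 -0.9] [0.488 0.102 0.066]
0 False [-3.7  0.1  1. ] [0.487 0.101 0.082]
5 False [-4.2  0.6  0.6] [0.489 0.101 0.091]
10 False [-1.5  0.4  0.2] [0.491 0.102 0.101]
15 False [-4.2 -0.1  1.4] [0.494 0.101 0.109]
20 False [-4.2  0.8  2. ] [0.497 0.101 0.118]
25 False [-2.6  0.7  1. ] [0.502 0.101 0.127]
14.825
```

View pics/s2.png

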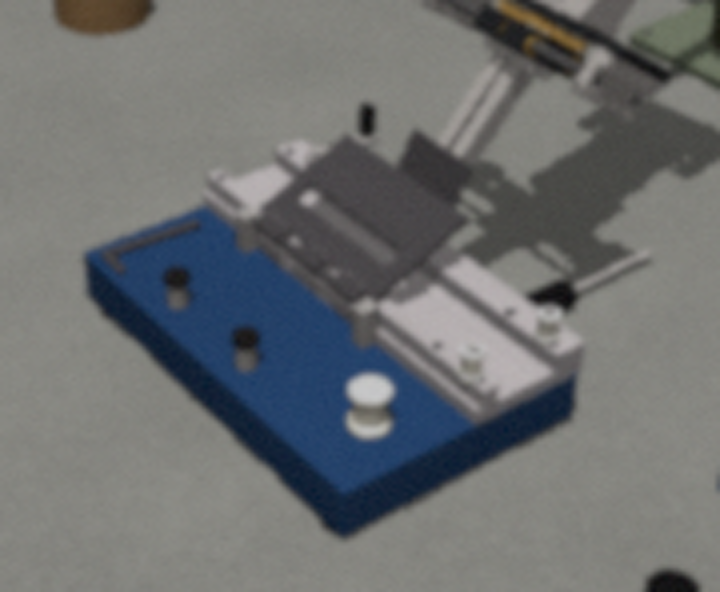

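```bash
python3 - <<'E'
from h import *
h=False
for th in range(35,126,10):
    ph=52+max(0,th-30)*.4; x,z=tip(th,104,ph); h=env.servo_line(F(x,28,z),Q(ph,-1),max_speed=.06,guard=15)
    s=env.read_state(); print(th,h,s["contact_force"].round(1),s["ee_pos"].round(3))
    if h: break
p,dd=optics.camera("scene"); cv2.imwrite("pics/s3.png",cv2.resize(p[130:310,180:360,::-1],None,fx=4,fy=3.3,interpolation=cv2.INTER_CUBIC))
print(env.read_state()["time"])
E
```

```text
35 False [-0.2 -0.6 -0.1] [0.512 0.101 0.141]
45 False [-0.8  0.1 -0.2] [0.523 0.101 0.154]
55 False [ 0.2 -0.9  0.5] [0.537 0.1   0.164]
65 False [0.9 0.3 0.1] [0.553 0.1   0.173]
75 False [ 0.2  0.8 -0.3] [0.571 0.1   0.178]
85 False [-0.1  0.2 -0. ] [0.589 0.099 0.181]
95 False [-0.1 -0.  -0.5] [0.607 0.099 0.18 ]
105 False [-1.2 -0.3 -0. ] [0.624 0.099 0.176]
115 False [-1.2 -0.2 -0.2] [0.641 0.098 0.169]
125 False [ 0.4  0.6 -0.1] [0.656 0.098 0.159]
19.3917
```

View pics/s3.png

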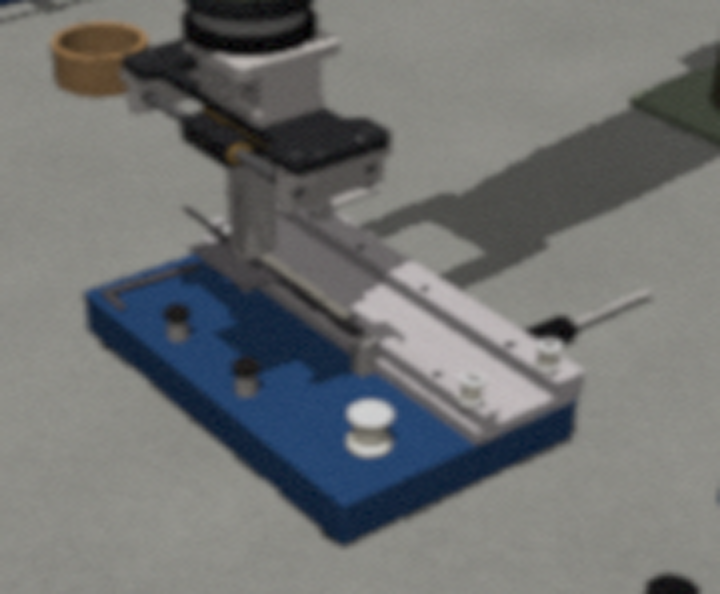

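```bash
python3 - <<'E'
from h import *
def go(th,s,g,v,gd): x,z=tip(th,s,90,g); return env.servo_line(F(x,25,z),Q(90,-1),max_speed=v,guard=gd)
go(125,104,12,.1,None); go(122,85,12,.1,10)
for th in list(range(125,171,9))+[174,177]:
    h=go(th,85,0,.05,15); s=env.read_state(); print(th,h,s["contact_force"].round(1),s["ee_pos"].round(4))
    if h: break
if not h:
    f0=env.read_state()["contact_force"]
    h=go(180,85,-8,.015,14); s=env.read_state(); print("press",h,(s["contact_force"]-f0).round(1),s["ee_pos"].round(4))
    env.sleep(.3); s=env.read_state(); print((s["contact_force"]-f0).round(1),s["ee_pos"].round(4))
    go(180,85,60,.12,None); go(180,85,150,.25,None)
p,dd=optics.camera("wrist"); c=optics.calibration("wrist"); cv2.imwrite("pics/w3.png",cv2.resize(p[:,:,::-1],None,fx=1.56,fy=1.56))
p,dd=optics.camera("scene"); cs=optics.calibration("scene"); cv2.imwrite("pics/s4.png",cv2.resize(p[130:310,180:360,::-1],None,fx=4,fy=3.3,interpolation=cv2.INTER_CUBIC))
W=cloud(dd,cs); L=RF.inv().apply((W.reshape(-1,3)-O))*1000
for a,b in ((62,74),(74,90)):
    m=(L[:,0]>a)&(L[:,0]<b)&(L[:,1]>-45)&(L[:,1]<65)&(L[:,2]>60)&(L[:,2]<120); print(a,b,m.sum(),np.median(L[m,2]) if m.any() else None)
print(env.read_state()["time"])
E
```

```text
125 False [ 0.4 -0.5 -0.8] [0.637  0.0953 0.1492]
134 False [ 0.2  0.2 -0.7] [0.6475 0.0951 0.1411]
143 False [ 0.3 -0.3 -0.7] [0.6565 0.0949 0.1313]
152 False [ 0.3 -0.3 -0.5] [0.6637 0.0948 0.1201]
161 False [-0.6 -1.2 -1.4] [0.6692 0.0947 0.1079]
170 False [-0.  -0.2 -0.5] [0.6727 0.0946 0.095 ]
174 False [-0.2 -0.1 -1.1] [0.6738 0.0946 0.0894]
177 False [-0.6  0.1  0. ] [0.6742 0.0946 0.085 ]
press True [0.4 0.6 4.7] [0.6748 0.0946 0.0813]
[-0.1  0.   5.2] [0.6748 0.0946 0.0813]
62 74 128 82.0343012656278
74 90 185 82.0027820608188
25.2167
```

View pics/w3.png

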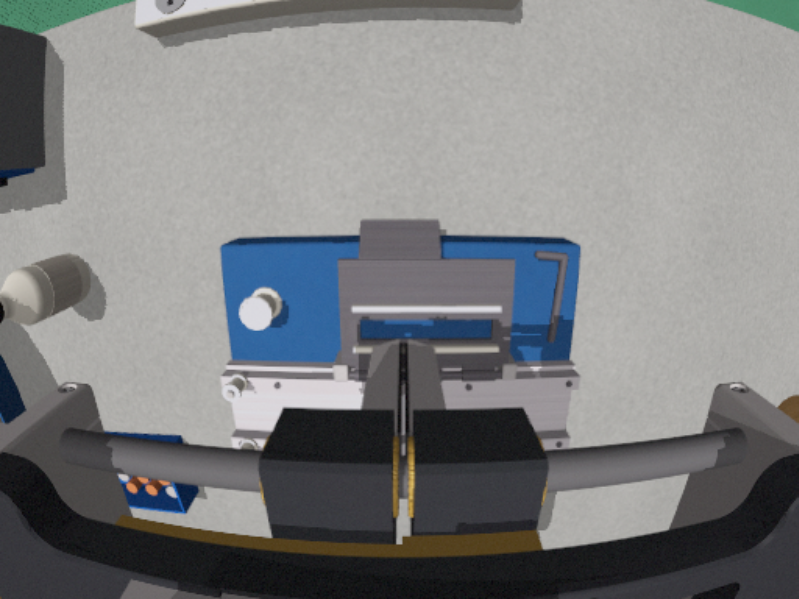

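View pics/s4.png

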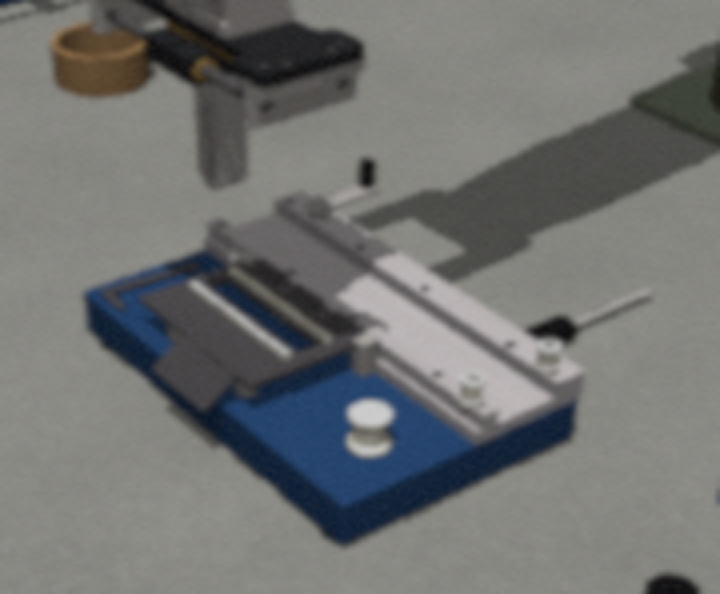

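```bash
python3 -c "
from plant import env
env.job_done(); print(env.read_state()['time'])"
```

```text
the job is handed in; nothing more can be done
the job is handed in; nothing more can be done
```

The strip feed guide is open and the job is handed in at about 25 s of the 54 s allowed; I have no verdict back.

- **Latch:** I pushed the pin round its arc with the closed fingertips until the arm stood about straight out (I aimed for 1.55 rad). The force readings stayed under 2 N, and the wrist view showed the arm straight out. The last scene picture, taken after the flip, still showed it out.
- **Plate:** I hooked a fingertip under the tab and turned the plate over the hinge slowly, at about 0.5 rad/s. The force readings stayed under 5 N. I then pressed the underside down behind the hinge until the guard stopped the move at a 14 N change; the force settled at about 5 N.
- **Last checks:** the fingertip stopped at z 81.3 mm, against 81 mm for a level plate. Depth readings across the plate gave 82.0 mm at both distances from the hinge, so it lies level on the posts. The gripper was lifted about 150 mm clear before hand-in.
- **Bystanders:** the spare roller, hex key and screwdriver looked unmoved in the pictures. I did not measure any of the seven, and no check failed or disagreed.

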